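Build the test-sieve stack on the shaker

TASK

Set up the sieve shaker for a dry-sieving run: seat the bare steel receiver pan in the ring on its plate, then nest the sieves on it from fine to coarse, blue first, then yellow, then red, and close the stack with the lid. Each part must sit upright and fully home in the one below before the next goes on, and the whole stack must stand free and still at the end. Leave the green sieve, the beaker and the jar where they stand.

Things in the scene. Friction and masses are not known exactly. Their poses are not given: they have to be found in the camera images.
- seat (a point): bench sieve shaker, fixed: white case 120 x 140 mm, 47 mm high, panel facing the robot; on it an aluminium plate 88 mm across, its top 58 mm up, with a raised ring (49 mm inside, 54.6 outside, 8 high). Point: centre of the ring at its rim, 66 mm up; z up. Spigots drop 7 mm into it until the shoulder rests on the rim: the pan's point then is 8 mm above this one.
- pan_mid (a point): receiver pan, bare steel, no colour, closed floor, no mesh. Under it a spigot 7 mm deep, tapered 41 to 46 mm; grip collar 59 mm across, 7 to 22 mm above the underside; then an open neck 54.6 mm outside, 49 mm inside, rim at 30 mm. Round, upright on its spigot, loose, 0.06-0.11 kg. Point: on the axis, 15 mm above the underside; z up.
- sieve_blue_mid (a point): fine sieve, blue collar, blue ring round fine mesh. Under it a spigot 7 mm deep, tapered 41 to 46 mm; grip collar 59 mm across, 7 to 22 mm above the underside; then an open neck 54.6 mm outside, 49 mm inside, rim at 30 mm. Round, upright on its spigot, loose, 0.06-0.11 kg. Point: on the axis, 15 mm above the underside; z up. Nested home: 23 mm above the pan's point.
- sieve_yellow_mid (a point): medium sieve, yellow collar, yellow ring round its mesh. Under it a spigot 7 mm deep, tapered 41 to 46 mm; grip collar 59 mm across, 7 to 22 mm above the underside; then an open neck 54.6 mm outside, 49 mm inside, rim at 30 mm. Round, upright on its spigot, loose, 0.06-0.11 kg. Point: on the axis, 15 mm above the underside; z up. Nested home: 23 mm above blue's point.
- sieve_red_mid (a point): coarse sieve, red collar, red ring round coarse mesh. Under it a spigot 7 mm deep, tapered 41 to 46 mm; grip collar 59 mm across, 7 to 22 mm above the underside; then an open neck 54.6 mm outside, 49 mm inside, rim at 30 mm. Round, upright on its spigot, loose, 0.06-0.11 kg. Point: on the axis, 15 mm above the underside; z up. Nested home: 23 mm above yellow's point.
- lid_mid (a point): lid: steel disc 57 mm across, 7 to 12 mm above its underside; below it a spigot 7 mm deep, tapered 41 to 46 mm; on it a black round knob 19 mm across, 12 to 28 mm above the underside. Upright on its spigot, loose, 0.05-0.09 kg. Point: on the axis, 14 mm above the underside; z up. Nested home: 22 mm above red's point.
- sieve_green_mid (a point): spare sieve, green collar and ring, same shape and size as the other sieves, not wanted in this run; loose. Point: on its axis, 15 mm above the underside.
- beaker_mid (a point): clear glass beaker, empty, 52 mm across and 70 mm high; loose, a bystander. Point: on its axis, 35 mm above the underside.
- jar_mid (a point): small brown jar with a black screw cap, 42 mm across and 57 mm high; loose, a bystander. Point: on its axis, 28 mm above the underside. Behind it, and on to the right behind the shaker, stand the tall fixed instruments, their flat fronts 0.59 m ahead of the robot's base axis: pass them on a straight line, not in a wide swing.

How it is judged:
On the way, in this order (a step that is already met when the one before it is completed fails the run):
1. the receiver pan sits home on the shaker plate (horizontal distance between pan_mid and seat below 0.004 m and z of pan_mid in the frame of seat between 0.005 and 0.0105 m and angle between pan_mid's own z axis and vertical below 0.06 rad), for 0.2 s.
2. the blue sieve is nested in the pan (horizontal distance between sieve_blue_mid and pan_mid below 0.004 m and z of sieve_blue_mid in the frame of pan_mid between 0.02 and 0.0255 m and angle between sieve_blue_mid's own z axis and vertical below 0.06 rad), for 0.2 s.
3. the yellow sieve is nested in the blue one (horizontal distance between sieve_yellow_mid and sieve_blue_mid below 0.004 m and z of sieve_yellow_mid in the frame of sieve_blue_mid between 0.02 and 0.0255 m and angle between sieve_yellow_mid's own z axis and vertical below 0.06 rad), for 0.2 s.
4. the red sieve is nested in the yellow one (horizontal distance between sieve_red_mid and sieve_yellow_mid below 0.004 m and z of sieve_red_mid in the frame of sieve_yellow_mid between 0.02 and 0.0255 m and angle between sieve_red_mid's own z axis and vertical below 0.06 rad), for 0.2 s.
5. the lid is nested in the red sieve (horizontal distance between lid_mid and sieve_red_mid below 0.004 m and z of lid_mid in the frame of sieve_red_mid between 0.019 and 0.0245 m and angle between lid_mid's own z axis and vertical below 0.06 rad), for 0.2 s.
At the end, for the whole second after the job is handed in: From the plate up: pan, blue, yellow and red sieve, lid; each centred within 4 mm on the part below (the pan on the ring), its shoulder within 2.5 mm of that part's rim, within 0.06 rad of upright, released and at rest; the green sieve, the beaker and the jar within 25 mm of where they stood (all of step 1 and all of step 2 and all of step 3 and all of step 4 and all of step 5 and linear speed of each of pan, sieve_blue, sieve_yellow, sieve_red, lid below 0.01 m/s and angular speed of each of pan, sieve_blue, sieve_yellow, sieve_red, lid below 0.1 rad/s and distance of each of sieve_green_mid, beaker_mid, jar_mid from where it was at the start of the episode below 0.025 m); the robot touches nothing.
It fails at once if the green sieve was moved from its place (distance of sieve_green_mid from where it was at the start of the episode above 0.025 m).
It fails at once if the beaker was knocked or moved (distance of beaker_mid from where it was at the start of the episode above 0.025 m).
It fails at once if the jar was knocked or moved (distance of jar_mid from where it was at the start of the episode above 0.025 m).
It also fails if it takes over 115 s, if anything falls off the work surface, if the arm or the gripper's body presses on something with over 40 N, if the wrist force passes 120 N, or if a joint passes its speed limit or range.

ROBOT

A 6-joint arm with a two-finger parallel gripper is mounted at the origin on a cart in front of the work surface, level with it; the furniture and walls round the work are solid. World frame = base frame: x ahead of the robot, y to its left, z up, the work surface at z = 0. Lengths are in m, angles in rad, forces in N, time in s.
With the tool pointing down it reaches from about 0.35 to 0.775 m from the base axis. Payload 5.5 kg.
Tool frame: the origin (TCP) lies midway between the tips of the shut fingers; the grasp point (between the pads) lies 19 mm behind it; z points along the fingers, y is the line along which they close (so a half turn about z gives the same grasp; the last joint's range is limited). The gripper opens to 85 mm and grips with 20 to 120 N. Pads are 22 mm wide; open, the fingers measure 114 mm over their backs; the gripper's body (76 mm by 85 mm) begins 54 mm behind the grasp point. The pads swing forward as they close: fully open they stand 13 mm farther back than shut.
Start: joints at [1.073, 0.313, 0.046, 1.304, 0, 1.431], TCP at [0.201, 0.539, 0.231] pointing down, gripper open.
Joint ranges: [-2.76, 2.76], [-0.86, 1.69], [-1.03, 1.26], [-2.2, 2.34], [-1.47, 1.5], [-3.14, 3.14]. Speed limits (rad/s): [2.57, 2.57, 3.14, 3.14, 3.14, 3.14].

INTERFACE

Orientations are given as a unit quaternion [w, x, y, z].
In Python, from workcell import telemetry, imaging, env gives the robot as it stands. The module is installed in compiled form; this text tells all that it offers.
- The arm moves only by the tool step_arm, never from a script. Its argument "moves" is a list of rows, each a list of 3 entries, a list of its own where there are three numbers: the shift along the tool's x, y, z in mm, then the turn, a rotation vector about the tool's x, y, z in rad, then the finger opening in mm, from 0 to 85.4. A call has 1 to 8 rows; each row is the pose to reach, as a shift and turn from the pose commanded when the call began, along the tool's axes at that moment; what a row does not reach only later rows make up. A row lasts 1/12 s, in which the tool goes at most 41.7 mm and 7.16 degrees, less where a joint would pass 70% of its speed; a pose out of reach is approached as far as the arm can. A call with a gripper value outside its range is refused whole. The fingers move at their own pace and stop on an object; "grip_force" is the grip in N (left out, the last holds). Time passes only in rows, so rows that repeat a pose let the fingers close. It gives the time, the measured TCP pose, the force, the opening and the grip force at its end, in the units of the state.
- telemetry.get_state(): the state, without advancing time (a new reading comes with each control period).
- imaging.read_camera(name): name is "scene" or "top" or "wrist"; returns the picture (480x640x3 uint8, red, green, blue); there is no depth.
- imaging.camera_params(name): a dict with "camera_matrix" (3x3 intrinsics, pixels), "pose" (4x4, takes a point from camera to world coordinates). Camera axes: x right, y up, looking along -z (the intrinsics and any distortion apply to the point x, -y, -z); pixel columns grow to the right and rows downward; lengths in m; the calibration is good to about 2 mm. A picture is of the moment at which its call begins: read the wrist's pose just before it. camera_params takes no time and is no camera call; for the wrist camera it gives the pose at the moment of the call.
- env.hand_in(): hands the job in; it is judged then, once.
The state is a dict: "clock": time; "joint_pos": joint angles; "qvel": joint speeds; "tau": joint torques, N m; "tcp_pos": TCP position; "orientation": TCP orientation; "wrist_force": force on the tool from outside, world axes, zero at the start; "ft_torque": the same for the moment, N m; "finger_gap": finger opening in m; "grip_force": force on a finger pad.
Only numpy, scipy, OpenCV 4.12 (cv2) and the standard library are available. Lean on these libraries where they do the work, as an engineer would, in place of code of your own. Each camera call takes 0.05 s, during which the arm holds its last target. There are 200 camera calls.

## Working session

There is one attempt and no reset: what is moved stays moved. The work goes in short steps, Python scripts to look and compute and a tool call to move; the robot and the scene stay as the last step left them, time stands still between calls to the robot, and variables do not carry over. Pictures are saved under pics/ and viewed, at most 14 in all, crops included, and the job is handed in when it is done.

Besides the shell and the picture viewer there is one more tool, called after "Call:" by a JSON object that holds its "name" and its "arguments", one argument or row to a line. step_arm: Moves the arm, as the interface text tells. Its arguments: {"type":"object","properties":{"moves":{"type":"array"},"grip_force":{"type":"number"}},"required":["moves"]}

```bash
mkdir -p pics; python3 - <<'E'
from workcell import telemetry, imaging
import cv2
print(telemetry.get_state())
for n in ["scene","top","wrist"]:
    p=imaging.camera_params(n); print(n,p["camera_matrix"],p["pose"],[k for k in p])
    cv2.imwrite(f"pics/{n}0.png",cv2.cvtColor(imaging.read_camera(n),cv2.COLOR_RGB2BGR))
E
```

```text
{'clock': 0.0, 'joint_pos': array([1.07338492e+00, 3.13990309e-01, 4.49905032e-02, 1.30360079e+00,
       8.72315601e-06, 1.43117915e+00]), 'qvel': array([ 0.00057654,  0.00060539,  0.00100204, -0.00126152, -0.00020989,
       -0.00091931]), 'tau': array([-1.40266457e-04, -4.80628538e+01,  2.98532510e+01,  1.94212329e-02,
       -3.89715115e-04,  6.00026823e-06]), 'tcp_pos': array([0.20114249, 0.5381318 , 0.23041933]), 'orientation': array([-2.86650884e-04,  1.77944331e-01,  9.84040142e-01, -8.55392593e-04]), 'wrist_force': array([-0.25918995,  0.02686642, -0.57310901]), 'ft_torque': array([ 0.10649396, -0.01996731, -0.01756877]), 'grip_force': 0.0, 'finger_gap': 0.08543207945247284}
scene [[574.05412939   0.         321.28247772]
 [  0.         574.05412939 246.01482902]
 [  0.           0.           1.        ]] [[ 0.83273585  0.27346575 -0.48142235 -0.12562106]
 [-0.55365763  0.40536657 -0.72742091 -1.04374966]
 [-0.00377217  0.87229263  0.48896967  0.77850482]
 [ 0.          0.          0.          1.        ]] ['camera_matrix', 'pose']
top [[577.25052269   0.         324.0054236 ]
 [  0.         577.25052269 242.78496996]
 [  0.           0.           1.        ]] [[-2.50917335e-03  9.95864527e-01 -9.08160108e-02  4.45181493e-01]
 [-9.99744954e-01 -4.59892228e-04  2.25790917e-02  3.09223201e-03]
 [ 2.24439509e-02  9.08495034e-02  9.95611690e-01  1.35921691e+00]
 [ 0.00000000e+00  0.00000000e+00  0.00000000e+00  1.00000000e+00]] ['camera_matrix', 'pose']
wrist [[394.92954674   0.         328.00060017]
 [  0.         394.92954674 242.76019669]
 [  0.           0.           1.        ]] [[ 3.50047528e-01 -8.98326450e-01 -2.65473760e-01  1.33319027e-01]
 [ 9.36731491e-01  3.35417968e-01  1.00144399e-01  5.64341680e-01]
 [-9.17693536e-04 -2.83732930e-01  9.58902905e-01  3.71718203e-01]
 [ 0.00000000e+00  0.00000000e+00  0.00000000e+00  1.00000000e+00]] ['camera_matrix', 'pose']
```

View pics/top0.png

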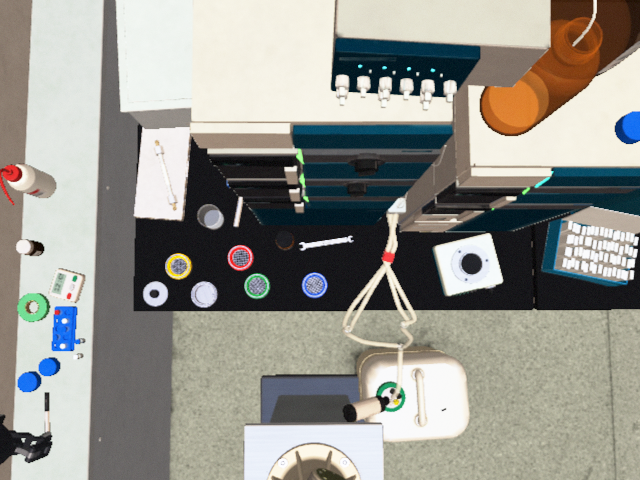

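View pics/scene0.png

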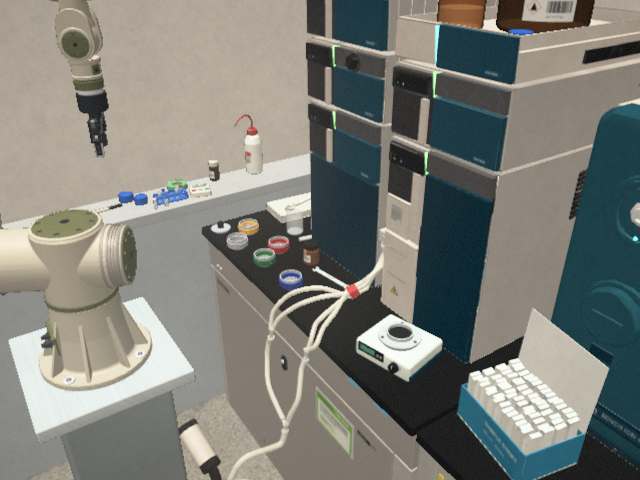

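The top view shows the lid at (155,293), the pan (204,294), yellow (178,266), red (240,257), green (257,286), blue (314,286), the beaker (210,216), the jar (285,240) and the shaker ring (471,263). The scene view agrees, and a hose bundle lies between the blue sieve and the shaker.

```bash
cat > h.py <<'E'
import numpy as np, cv2
from workcell import telemetry, imaging
from scipy.spatial.transform import Rotation as R
def ray(n,u,v,z,P=None):
    P=P or imaging.camera_params(n); K=P["camera_matrix"];T=P["pose"]
    d=T[:3,:3]@np.array([(u-K[0,2])/K[0,0],-(v-K[1,2])/K[1,1],-1]); o=T[:3,3]
    return o+d*(z-o[2])/d[2]
def proj(P,X):
    K=P["camera_matrix"];T=P["pose"];c=T[:3,:3].T@(np.asarray(X)-T[:3,3])
    return np.array([K[0,0]*c[0]/-c[2]+K[0,2],-K[1,1]*c[1]/-c[2]+K[1,2]])
def mask(im,lo,hi):
    h=cv2.cvtColor(im,cv2.COLOR_RGB2HSV)
    return cv2.inRange(h,np.array(lo),np.array(hi))
def tool():
    s=telemetry.get_state();q=s["orientation"]
    return s,R.from_quat(np.roll(q,-1))
def delta(target):
    "shift mm in tool axes to reach world TCP target"
    s,r=tool(); return np.round(r.inv().apply(np.array(target)-s["tcp_pos"])*1000,1)
E
python3 - <<'E'
from h import *
im=imaging.read_camera("top")
for n,(u,v,z) in dict(lid=(155,293,.012),pan=(204,294,.03),yel=(178,266,.03),red=(240,257,.03),green=(257,286,.03),blue=(314,286,.03),beaker=(210,217,.07),jar=(285,240,.057),seat=(471,263,.066),hose=(388,257,.03),front=(300,222,.03)).items():
    print(n,ray("top",u,v,z).round(3))
a=cv2.resize(im[195:325,125:325],None,fx=4,fy=4,interpolation=cv2.INTER_CUBIC)
cv2.imwrite("pics/c1.png",a[:,:,::-1])
sc=imaging.read_camera("scene")[190:390,200:460]
cv2.imwrite("pics/c2.png",cv2.resize(sc,None,fx=3,fy=3)[:,:,::-1])
s,r=tool();print(r.as_matrix().round(3))
E
```

```text
lid [0.452 0.363 0.012]
pan [0.449 0.247 0.03 ]
yel [0.513 0.308 0.03 ]
red [0.534 0.166 0.03 ]
green [0.467 0.127 0.03 ]
blue [ 0.467 -0.004  0.03 ]
beaker [0.621 0.229 0.07 ]
jar [0.57  0.062 0.057]
seat [ 0.517 -0.358  0.066]
hose [ 0.533 -0.175  0.03 ]
front [0.615 0.028 0.03 ]
[[-0.937  0.35  -0.   ]
 [ 0.35   0.937 -0.001]
 [ 0.    -0.001 -1.   ]]
```

View pics/c1.png

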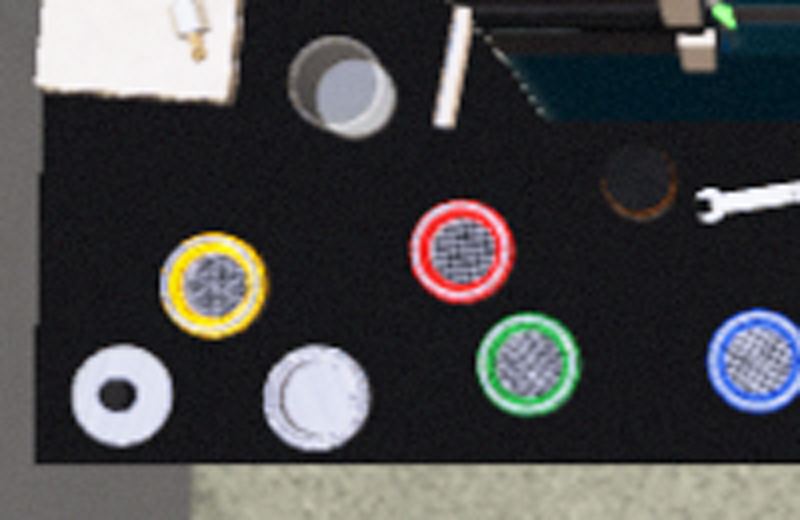

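View pics/c2.png

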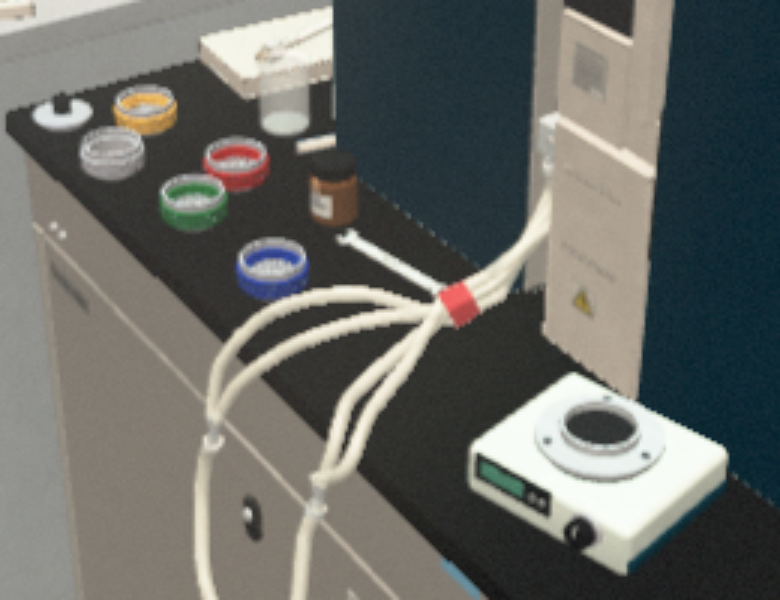

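Crop 1 shows the five wanted parts clear of each other. Crop 2 shows the hose bundle rising off the bench, with its red clip at scene pixel (353,291), so I'll triangulate its height.

Call:
{"name": "step_arm", "arguments": {
  "moves": [
    [[-335,-186,-20],[0,0,-0.358],85],
    [[-335,-186,-20],[0,0,-0.358],85],
    [[-335,-186,-20],[0,0,-0.358],85],
    [[-335,-186,-20],[0,0,-0.358],85],
    [[-335,-186,-20],[0,0,-0.358],85],
    [[-335,-186,-20],[0,0,-0.358],85],
    [[-335,-186,-20],[0,0,-0.358],85],
    [[-335,-186,-20],[0,0,-0.358],85]
  ]
}}

```text
clock: 0.92
tcp_pos: [0.4121, 0.291, 0.2484]
orientation: [0.0, -0.0, 1.0, 0.0]
wrist_force: [1.8, 0.6, 0.3]
finger_gap: 0.085
grip_force: 0.0
```

```bash
python3 - <<'E'
from h import *
def tri(a,b):
    X=[]
    A=[];B=[]
    for n,(u,v) in (("top",a),("scene",b)):
        P=imaging.camera_params(n);o=P["pose"][:3,3];d=ray(n,u,v,0,P)-o;d/=np.linalg.norm(d)
        M=np.eye(3)-np.outer(d,d);A.append(M);B.append(M@o)
    return np.linalg.lstsq(np.vstack(A),np.hstack(B),rcond=None)[0].round(3)
print("clip",tri((388,257),(353,291)),"hose end",tri((398,203),(382,236)))
s,r=tool();print(s["clock"],s["tcp_pos"],s["joint_pos"].round(2));print(r.as_matrix().round(3)); print(delta([.449,.247,.25]))
E
```

```text
clip [ 0.534 -0.174  0.05 ] hose end [ 0.628 -0.173  0.166]
0.9167 [0.41206627 0.29098017 0.24842203] [ 0.46  0.17 -0.1   1.3   0.    0.46]
[[-1. -0.  0.]
 [-0.  1.  0.]
 [-0.  0. -1.]]
[-36.9 -44.   -1.6]
```

Call:
{"name": "step_arm", "arguments": {
  "moves": [
    [[-37,-44,0],[0,0,0],85],
    [[-37,-44,0],[0,0,0],85],
    [[-37,-44,0],[0,0,0],85]
  ]
}}

```text
clock: 1.17
tcp_pos: [0.4507, 0.2458, 0.248]
orientation: [0.0, 0.003, 1.0, -0.0]
wrist_force: [0.5, -0.3, 0.3]
finger_gap: 0.0849
grip_force: 0.0
```

```bash
python3 - <<'E'
from h import *
s,r=tool();print(s["clock"],s["tcp_pos"])
P=imaging.camera_params("wrist");im=imaging.read_camera("wrist")
cv2.imwrite("pics/w1.png",im[:,:,::-1])
for n,X in dict(lid=(.452,.363,.012),pan=(.449,.247,.03),yel=(.513,.308,.03),red=(.534,.166,.03)).items(): print(n,proj(P,X).round(0))
E
```

```text
1.1667 [0.45067979 0.24579696 0.24796604]
lid [448. 204.]
pan [328. 206.]
yel [392. 270.]
red [247. 291.]
```

View pics/w1.png

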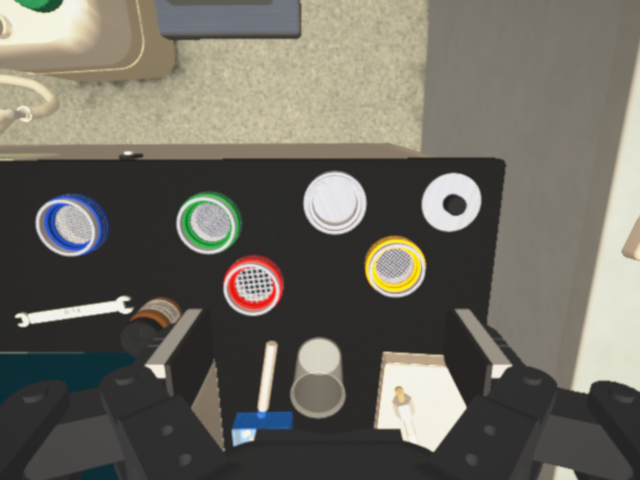

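The wrist view shows the pan at (335,203), lid (451,202), yellow (395,267), red (254,286), green (209,223) and blue (72,225). All stand upright, close to the top-view predictions. Next I'll fit the rims.

```bash
cat >> h.py <<'E'
def blob(im,u,v,lo,hi,R0=45):
    "ellipse fit of the outer contour of the masked blob nearest (u,v)"
    m=mask(im,lo,hi); w=np.zeros_like(m); cv2.circle(w,(int(u),int(v)),R0,255,-1); m&=w
    m=cv2.morphologyEx(m,cv2.MORPH_CLOSE,np.ones((3,3)))
    c=max(cv2.findContours(m,cv2.RETR_EXTERNAL,cv2.CHAIN_APPROX_NONE)[0],key=cv2.contourArea)
    return cv2.fitEllipse(cv2.convexHull(c))
GREY=((0,0,120),(179,60,255)); ANY=((0,0,90),(179,255,255))
def meas(cam,im,P,u,v,z,rng,R0=45):
    e=blob(im,u,v,*rng,R0); c=ray(cam,*e[0],z,P)
    K=P["camera_matrix"][0,0]; dist=-(P["pose"][:3,:3].T@(c-P["pose"][:3,3]))[2]
    return c.round(4), (np.array(e[1])/K*dist).round(4), np.round(e[0],1)
E
cat > t.py <<'E'
from h import *
import pickle
L=[("lid",451,202,.012,GREY),("pan",335,203,.025,GREY),("yel",395,267,.03,GREY),("yelA",395,267,.024,ANY),("red",254,286,.03,GREY),("redA",254,286,.024,ANY),("green",209,223,.03,GREY),("blue",72,225,.03,GREY),("blueA",72,225,.024,ANY)]
P=imaging.camera_params("wrist");im=imaging.read_camera("wrist")
for n,u,v,z,g in L: print(n,*meas("wrist",im,P,u,v,z,g,42))
P=imaging.camera_params("top");im=imaging.read_camera("top")
for n,u,v,z,g in [("lid",155,293,.012,GREY),("pan",204,294,.025,GREY),("yel",178,266,.03,ANY),("red",240,257,.03,ANY),("blue",314,286,.03,ANY)]: print("top",n,*meas("top",im,P,u,v,z,g,16))
E
python3 t.py
```

```text
lid [0.4495 0.3655 0.012 ] [0.0548 0.0596] [449.2 203.8]
pan [0.4471 0.2527 0.025 ] [0.0588 0.0591] [332.8 204.3]
yel [0.5128 0.3126 0.03  ] [0.0521 0.0544] [394.7 271.8]
yelA [0.5109 0.3117 0.024 ] [0.0605 0.062 ] [392.9 267.9]
red [0.532  0.1707 0.03  ] [0.0516 0.0547] [249.5 290.7]
redA [0.5302 0.1714 0.024 ] [0.0604 0.0621] [251.3 286.6]
green [0.4667 0.1321 0.03  ] [0.0528 0.0569] [204.2 226.4]
blue [0.468  0.0013 0.03  ] [0.0518 0.0605] [ 64.9 228.3]
blueA [0.4673 0.0023 0.024 ] [0.0598 0.0698] [ 69.7 226. ]
top lid [0.4637 0.3389 0.012 ] [0.0165 0.04  ] [165.8 287.8]
top pan [0.4489 0.249  0.025 ] [0.0585 0.0607] [203.7 294.1]
top yel [0.5115 0.3098 0.03  ] [0.0606 0.0681] [177.1 266.7]
top red [0.5327 0.1663 0.03  ] [0.0601 0.061 ] [240.  257.4]
top blue [ 0.4694 -0.0042  0.03  ] [0.0598 0.0606] [314.2 284.9]
```

Call:
{"name": "step_arm", "arguments": {
  "moves": [
    [[1,3,40],[0,0,0],85],
    [[1,3,80],[0,0,0],85],
    [[1,3,120],[0,0,0],85],
    [[1,3,160],[0,0,0],85],
    [[1,3,200],[0,0,0],85],
    [[1,3,215],[0,0,0],85],
    [[1,3,215],[0,0,0],85],
    [[1,3,215],[0,0,0],85]
  ]
}}

```text
clock: 1.98
tcp_pos: [0.4457, 0.2526, 0.0328]
orientation: [-0.001, -0.001, 1.0, -0.0]
wrist_force: [0.3, 0.3, 0.4]
finger_gap: 0.085
grip_force: 0.0
```

```bash
python3 - <<'E'
from h import *
s,r=tool();print(s["clock"],s["tcp_pos"],s["wrist_force"])
P=imaging.camera_params("wrist");im=imaging.read_camera("wrist")
cv2.imwrite("pics/w2.png",im[:,:,::-1])
u,v=proj(P,(.448,.25,.025));print(u,v);print(meas("wrist",im,P,u,v,.025,GREY,90))
print(proj(P,s["tcp_pos"]))
E
```

```text
1.9833 [0.4456613  0.25263736 0.03277893] [0.30771458 0.32657366 0.38955776]
319.7625664238364 313.6538423883504
(array([0.4452, 0.2526, 0.025 ]), array([0.0571, 0.0587]), array([326.1, 307.5]))
[326.02958377 317.2367981 ]
```

View pics/w2.png

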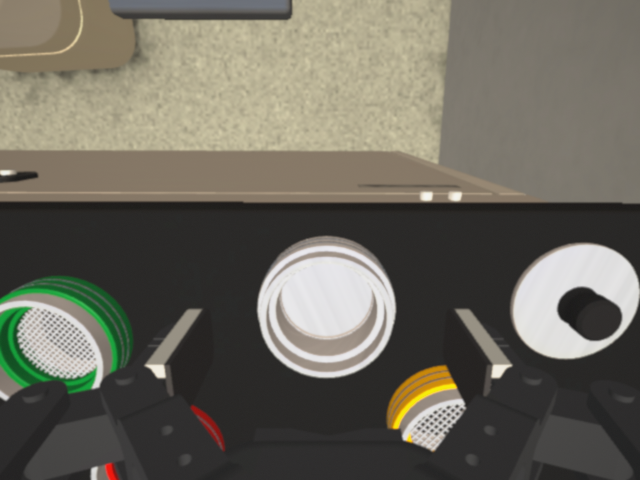

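The pan is centred between the fingers at (326,307), against the TCP projection (326,317). I'll descend and grip.

Call:
{"name": "step_arm", "arguments": {
  "moves": [
    [[0,0,18],[0,0,0],85],
    [[0,0,34],[0,0,0],85],
    [[0,0,34],[0,0,0],85],
    [[0,0,34],[0,0,0],40],
    [[0,0,34],[0,0,0],40],
    [[0,0,34],[0,0,0],40],
    [[0,0,34],[0,0,0],40],
    [[0,0,34],[0,0,0],40]
  ],
  "grip_force": 40
}}

```text
clock: 2.7
tcp_pos: [0.4487, 0.2525, 0.0015]
orientation: [0.002, -0.0, 1.0, 0.001]
wrist_force: [-2.0, -0.3, 5.5]
finger_gap: 0.0577
grip_force: 41.8
```

Call:
{"name": "step_arm", "arguments": {
  "moves": [
    [[0,0,-10],[0,0,0],40],
    [[0,0,-40],[0,0,0],40],
    [[0,0,-80],[0,0,0],40],
    [[0,0,-120],[0,0,0],40],
    [[0,0,-160],[0,0,0],40],
    [[0,0,-200],[0,0,0],40],
    [[0,0,-200],[0,0,0],40]
  ]
}}

```text
clock: 3.28
tcp_pos: [0.4513, 0.2533, 0.2093]
orientation: [0.007, -0.0, 1.0, 0.003]
wrist_force: [1.4, 0.3, 0.2]
finger_gap: 0.0574
grip_force: 43.1
```

```bash
python3 - <<'E'
from h import *
s,r=tool();print(s["clock"],s["tcp_pos"],s["wrist_force"],s["finger_gap"],s["grip_force"],r.as_rotvec())
P=imaging.camera_params("wrist");im=imaging.read_camera("wrist")
cv2.imwrite("pics/w3.png",im[:,:,::-1])
print(delta([.517,-.355,.2]))
s,r=tool();print(s["clock"],s["tcp_pos"])
E
```

```text
3.2833 [0.45133923 0.25331439 0.20932272] [1.37374339 0.30716369 0.1809873 ] 0.057372200103675844 43.138248324394226 [-4.56547878e-04  3.12719518e+00  8.43817928e-03]
[ -66.5 -607.9    4. ]
3.3333 [0.450326   0.25290529 0.20569995]
```

View pics/w3.png

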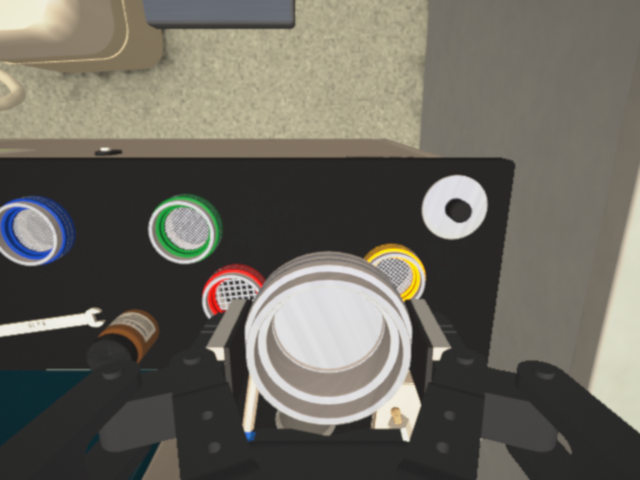

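The pan is held level between the pads, its rim centred near (328,335).

Call:
{"name": "step_arm", "arguments": {
  "moves": [
    [[-33,-40,0],[0,0,0],40],
    [[-66,-80,0],[0,0,0],40],
    [[-67,-120,0],[0,0,0],40],
    [[-67,-160,0],[0,0,0],40],
    [[-67,-200,0],[0,0,0],40],
    [[-67,-240,0],[0,0,0],40],
    [[-67,-280,0],[0,0,0],40],
    [[-67,-320,0],[0,0,0],40]
  ]
}}

```text
clock: 4.0
tcp_pos: [0.5133, -0.063, 0.1988]
orientation: [-0.0, -0.0, 1.0, 0.0]
wrist_force: [0.9, -0.4, -0.9]
finger_gap: 0.0575
grip_force: 43.2
```

Call:
{"name": "step_arm", "arguments": {
  "moves": [
    [[0,-40,0],[0,0,0],40],
    [[0,-80,0],[0,0,0],40],
    [[0,-120,0],[0,0,0],40],
    [[0,-160,0],[0,0,0],40],
    [[0,-200,0],[0,0,0],40],
    [[0,-200,0],[0,0,0],40],
    [[0,-200,0],[0,0,0],40]
  ]
}}

```text
clock: 4.58
tcp_pos: [0.5134, -0.2632, 0.1982]
orientation: [-0.001, 0.002, 1.0, 0.001]
wrist_force: [-0.4, 0.1, -1.5]
finger_gap: 0.0575
grip_force: 43.3
```

```bash
python3 - <<'E'
from h import *
P=imaging.camera_params("wrist");im=imaging.read_camera("wrist")
s,r=tool();print(s["clock"],s["tcp_pos"],s["finger_gap"],s["joint_pos"].round(2))
cv2.imwrite("pics/w4.png",im[:,:,::-1])
print(proj(P,(.517,-.358,.066)))
P=imaging.camera_params("top");im=imaging.read_camera("top")
a=cv2.resize(im[220:310,390:550],None,fx=4,fy=4,interpolation=cv2.INTER_CUBIC)
cv2.imwrite("pics/t4.png",a[:,:,::-1])
E
```

```text
4.6333 [ 0.51342093 -0.2615378   0.19835353] 0.057736319540049874 [-0.61  0.33 -0.01  1.23  0.   -0.61]
[194.63826351 236.98693254]
```

View pics/w4.png

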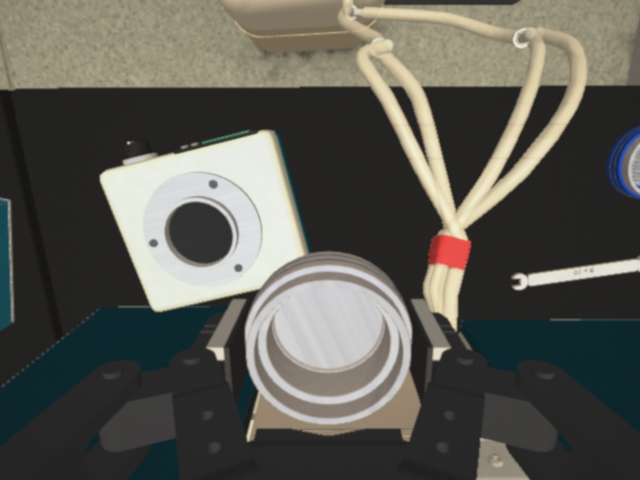

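The ring is at (201,232), the held pan's rim near (328,340), and the red hose clip at (450,251).

```bash
cat > s.py <<'E'
from h import *
P=imaging.camera_params("wrist");im=imaging.read_camera("wrist")
s,r=tool();t=s["tcp_pos"];print(s["clock"],t)
u,v=proj(P,(.515,-.354,.066))
e=blob(im,u,v,(0,0,0),(179,255,75),50);c=ray("wrist",*e[0],.066,P);print("hole",e,c.round(4), np.array(e[1])/395*(P["pose"][2,3]-.066))
m=mask(im,*GREY);w=np.zeros_like(m);cv2.circle(w,(328,338),95,255,-1);m&=w
e=blob(im,328,338,(0,0,195),(179,40,255),90);print("rim",e,(ray("wrist",*e[0],t[2]+.03,P)-t).round(4),e[1][0]/395*(P["pose"][2,3]-t[2]-.03))
P=imaging.camera_params("top");im=imaging.read_camera("top")
e=blob(im,471,263,(0,0,0),(179,255,75),14);print("top hole",e[0],ray("top",*e[0],.066,P).round(4))
E
python3 s.py
```

```text
4.7333 [ 0.51381974 -0.25991185  0.19879386]
hole ((196.3133544921875, 231.60317993164062), (56.23379135131836, 65.6842041015625), 127.52800750732422) [ 0.5136 -0.3538  0.066 ] [0.03898915 0.0455415 ]
rim ((327.8865051269531, 344.0028991699219), (158.50437927246094, 167.04164123535156), 88.80821228027344) [-0.0063  0.0001  0.03  ] 0.044572036077011414Traceback (most recent call last):
  File "s.py", line 9, in <module>
    e=blob(im,471,263,(0,0,0),(179,255,75),14);print("top hole",e[0],ray("top",*e[0],.066,P).round(4))
  File "h.py", line 24, in blob
    c=max(cv2.findContours(m,cv2.RETR_EXTERNAL,cv2.CHAIN_APPROX_NONE)[0],key=cv2.contourArea)
ValueError: max() iterable argument is empty
```

```bash
python3 - <<'E'
from h import *
for i in range(4):
    P=imaging.camera_params("wrist");im=imaging.read_camera("wrist")
    s,r=tool();t=s["tcp_pos"]
    e=blob(im,197,232,(0,0,0),(179,255,75),50);c=ray("wrist",*e[0],.066,P)
    e2=blob(im,328,338,(0,0,195),(179,40,255),90)
    print(s["clock"],t.round(4),s["joint_pos"].round(4),np.round(e[0],1),c.round(4),np.round(e2[0],1),(c-ray("wrist",*e2[0],t[2]+.028,P)).round(4))
e=cv2.fitEllipse
g=cv2.cvtColor(im,cv2.COLOR_RGB2GRAY)
print("col328",[int(x) for x in g[245:430:3,328]])
print("row340",[int(x) for x in g[340,225:430:3]])
im=imaging.read_camera("top");g=cv2.cvtColor(im,cv2.COLOR_RGB2GRAY)
print("top row263",[int(x) for x in g[263,440:505]]);print("col",[int(x) for x in g[235:295,471]])
E
```

```text
4.8333 [ 0.5143 -0.2596  0.1992] [-6.0690e-01  3.2640e-01 -1.4400e-02  1.2306e+00  2.0000e-04 -6.0900e-01] [195.4 230.4] [ 0.5137 -0.3538  0.066 ] [327.8 344. ] [ 0.0045 -0.0948 -0.1612]
4.8833 [ 0.5144 -0.2597  0.1993] [-6.0680e-01  3.2630e-01 -1.4200e-02  1.2306e+00  2.0000e-04 -6.0910e-01] [195.4 230.1] [ 0.5137 -0.3538  0.066 ] [327.9 343.9] [ 0.0043 -0.0949 -0.1613]
4.9333 [ 0.5145 -0.2598  0.1994] [-6.0690e-01  3.2640e-01 -1.4000e-02  1.2305e+00  1.0000e-04 -6.0910e-01] [195.6 229.7] [ 0.5137 -0.3538  0.066 ] [328.  343.9] [ 0.0041 -0.0948 -0.1614]
4.9833 [ 0.5146 -0.26    0.1994] [-6.0720e-01  3.2650e-01 -1.3700e-02  1.2305e+00  1.0000e-04 -6.0910e-01] [195.9 229.5] [ 0.5136 -0.3538  0.066 ] [327.9 344. ] [ 0.004  -0.0946 -0.1614]
col328 [35, 36, 94, 114, 127, 119, 136, 206, 212, 139, 124, 131, 204, 209, 207, 207, 207, 207, 206, 205, 204, 203, 202, 202, 201, 199, 198, 199, 202, 204, 204, 204, 204, 203, 203, 201, 200, 199, 200, 201, 202, 185, 176, 130, 128, 127, 127, 128, 129, 131, 140, 207, 209, 160, 124, 125, 125, 127, 191, 200, 124, 134]
row340 [120, 45, 34, 31, 31, 32, 35, 
[... 201 characters left out ...]
02, 203, 199, 194, 160, 139, 109, 109, 154, 211, 210, 130, 181, 201, 195, 121, 32, 31, 31, 31, 36, 64]
top row263 [25, 20, 25, 25, 27, 47, 73, 74, 63, 62, 119, 135, 96, 69, 57, 61, 62, 76, 90, 94, 98, 98, 96, 96, 99, 98, 96, 95, 101, 107, 152, 204, 225, 230, 229, 231, 231, 232, 233, 234, 235, 234, 235, 235, 236, 237, 236, 238, 231, 213, 198, 201, 203, 207, 209, 209, 212, 213, 215, 218, 217, 222, 219, 220, 224]
col [124, 128, 126, 125, 113, 109, 102, 100, 97, 99, 94, 95, 98, 96, 98, 98, 98, 97, 97, 99, 96, 99, 96, 97, 96, 96, 112, 155, 204, 222, 225, 225, 223, 221, 218, 178, 159, 164, 168, 170, 174, 181, 183, 184, 190, 191, 194, 194, 199, 202, 204, 207, 208, 206, 212, 212, 215, 215, 217, 216]
```

```bash
python3 - <<'E'
from h import *
im=imaging.read_camera("wrist");s,r=tool();print(s["clock"],s["tcp_pos"].round(4))
c=cv2.resize(im[165:300,130:270],None,fx=4,fy=4,interpolation=cv2.INTER_CUBIC)
cv2.imwrite("pics/w5.png",c[:,:,::-1]); cv2.imwrite("pics/raw5.png",im[:,:,::-1])
E
```

```text
5.0833 [ 0.5146 -0.2604  0.1994]
```

View pics/w5.png

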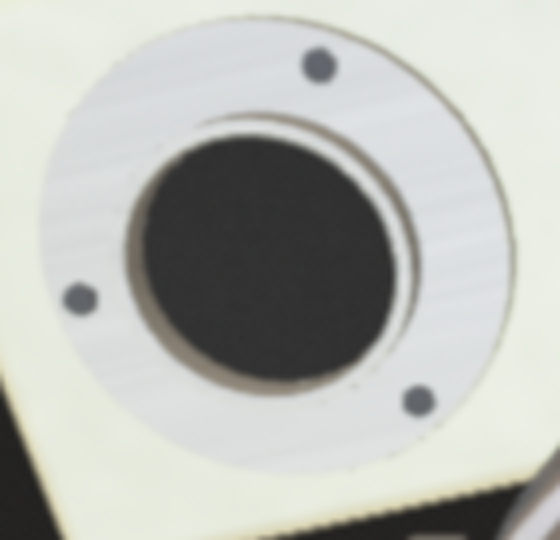

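The crop shows the ring's inner rim centred at about (195.4,231.1) in the full image, and the plate outline at (199.3,226.1).

```bash
python3 - <<'E'
from h import *
P=imaging.camera_params("wrist");s,r=tool();t=s["tcp_pos"];print(t,P["pose"][:3,3]-t)
a=ray("wrist",195.4,231.1,.066,P);b=ray("wrist",199.3,226.1,.058,P)
print(a,b)
for h in(.024,.026,.028): print(h,ray("wrist",328,344,t[2]+h,P)-t)
E
```

```text
[ 0.51455671 -0.26039532  0.19936688] [-0.07257769  0.00055216  0.14118895]
[ 0.51483903 -0.35485663  0.066     ] [ 0.51314725 -0.35439431  0.058     ]
0.024 [-0.00243118  0.00073944  0.024     ]
0.026 [-0.00362834  0.00073625  0.026     ]
0.028 [-0.00482549  0.00073305  0.028     ]
```

Call:
{"name": "step_arm", "arguments": {
  "moves": [
    [[-3,-40,0],[0,0,0],40],
    [[-3.5,-80,0],[0,0,0],40],
    [[-3.5,-94.5,0],[0,0,0],40],
    [[-3.5,-94.5,30],[0,0,0],40],
    [[-3.5,-94.5,70],[0,0,0],40],
    [[-3.5,-94.5,108],[0,0,0],40],
    [[-3.5,-94.5,108],[0,0,0],40],
    [[-3.5,-94.5,108],[0,0,0],40]
  ]
}}

```text
clock: 5.75
tcp_pos: [0.5162, -0.3539, 0.0892]
orientation: [-0.002, -0.0, 1.0, 0.002]
wrist_force: [-0.1, -0.8, 0.1]
finger_gap: 0.0576
grip_force: 43.4
```

```bash
python3 - <<'E'
from h import *
for i in range(5): im=imaging.read_camera("wrist" if i>3 else "top")
s,r=tool();print(s["clock"],s["tcp_pos"].round(4),s["wrist_force"],r.as_rotvec())
print(delta([.518,-.355,.09]))
cv2.imwrite("pics/w6.png",im[:,:,::-1])
im=imaging.read_camera("scene")
a=cv2.resize(im[250:400,320:480],None,fx=3,fy=3,interpolation=cv2.INTER_CUBIC); b=cv2.resize(im_w[:, :],(640,480)) if 0 else None
cv2.imwrite("pics/s6.png",a[:,:,::-1])
E
```

```text
6.0 [ 0.5196 -0.3569  0.0943] [0.37938932 0.33700728 0.35704821] [-7.84875686e-04  3.13759365e+00 -5.37129276e-03]
[1.6 1.9 4.3]
```

View pics/s6.png

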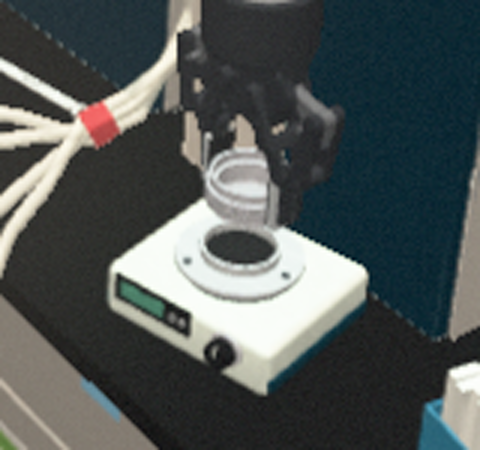

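The pan hangs upright just above the ring. I'll lower it slowly and watch the force.

Call:
{"name": "step_arm", "arguments": {
  "moves": [
    [[1,1.5,5],[0,0,0],40],
    [[1.5,2,14],[0,0,0],40],
    [[1.5,2,20],[0,0,0],40],
    [[1.5,2,24],[0,0,0],40],
    [[1.5,2,26],[0,0,0],40],
    [[1.5,2,26],[0,0,0],40],
    [[1.5,2,26],[0,0,0],40]
  ]
}}

```text
clock: 6.63
tcp_pos: [0.5163, -0.3536, 0.0648]
orientation: [-0.0, -0.0, 1.0, 0.0]
wrist_force: [-0.3, 0.0, -0.6]
finger_gap: 0.0575
grip_force: 43.6
```

```bash
cat > st.py <<'E'
from h import *
for i in range(4): imaging.read_camera("top")
s,r=tool();print(s["clock"],s["tcp_pos"].round(4),s["wrist_force"].round(1),s["ft_torque"].round(2),s["finger_gap"].round(4))
E
python3 st.py
```

```text
Traceback (most recent call last):
  File "st.py", line 3, in <module>
    s,r=tool();print(s["clock"],s["tcp_pos"].round(4),s["wrist_force"].round(1),s["ft_torque"].round(2),s["finger_gap"].round(4))
                                                                                                        ^^^^^^^^^^^^^^^^^^^^^
AttributeError: 'float' object has no attribute 'round'
```

```bash
sed -i 's/s\["finger_gap"\].round(4)/round(s["finger_gap"],4)/' st.py; python3 st.py
```

```text
7.0333 [ 0.5164 -0.3537  0.0653] [-0.7 -0.1 -0.6] [ 0.01  0.03 -0.01] 0.0577
```

Call:
{"name": "step_arm", "arguments": {
  "moves": [
    [[0,0,2],[0,0,0],40],
    [[0,0,4],[0,0,0],40],
    [[0,0,4],[0,0,0],40],
    [[0,0,4],[0,0,0],40],
    [[0,0,4],[0,0,0],40],
    [[0,0,4],[0,0,0],40]
  ]
}}

```text
clock: 7.53
tcp_pos: [0.5164, -0.3545, 0.0613]
orientation: [0.0, 0.0, 1.0, -0.001]
wrist_force: [-0.6, -5.4, -0.8]
finger_gap: 0.0578
grip_force: 43.7
```

```bash
python3 st.py
```

```text
7.7333 [ 0.5165 -0.3544  0.0613] [-1.6 -4.4  0.2] [-1.06  0.18 -0.09] 0.0575
```

Call:
{"name": "step_arm", "arguments": {
  "moves": [
    [[0,-1,0],[0,0,0],40],
    [[0,-1,1],[0,0,0],40],
    [[0,-1,2],[0,0,0],40],
    [[0,-1,2],[0,0,0],40],
    [[0,-1,2],[0,0,0],40]
  ]
}}

```text
clock: 8.15
tcp_pos: [0.5165, -0.3547, 0.0605]
orientation: [0.0, -0.0, 1.0, -0.0]
wrist_force: [-2.4, -1.6, 7.9]
finger_gap: 0.0576
grip_force: 44.4
```

```bash
python3 st.py
```

```text
8.35 [ 0.5164 -0.3547  0.0605] [-2.8 -1.4  7.8] [-0.23  0.63  0.02] 0.0575
```

Firm contact at TCP z 0.0605 matches the grip height, so the pan is home. Release and rise.

Call:
{"name": "step_arm", "arguments": {
  "moves": [
    [[0,0,0],[0,0,0],70],
    [[0,0,0],[0,0,0],85],
    [[0,0,0],[0,0,0],85],
    [[0,0,-20],[0,0,0],85],
    [[0,0,-60],[0,0,0],85],
    [[0,0,-100],[0,0,0],85],
    [[0,0,-138],[0,0,0],85],
    [[0,0,-138],[0,0,0],85]
  ]
}}

```text
clock: 9.02
tcp_pos: [0.5194, -0.3566, 0.2056]
orientation: [0.005, -0.0, 1.0, -0.004]
wrist_force: [0.7, -0.9, -0.0]
finger_gap: 0.0849
grip_force: 0.0
```

```bash
python3 - <<'E'
from h import *
for i in range(6): imaging.read_camera("top")
P=imaging.camera_params("wrist");im=imaging.read_camera("wrist")
s,r=tool();t=s["tcp_pos"];print(s["clock"],t)
cv2.imwrite("pics/w7.png",im[:,:,::-1])
u,v=proj(P,(.515,-.355,.09));print(u,v)
cv2.imwrite("pics/w7c.png",cv2.resize(im[int(v)-70:int(v)+70,int(u)-80:int(u)+80],None,fx=4,fy=4,interpolation=cv2.INTER_CUBIC)[:,:,::-1])
print(int(u)-80,int(v)-70)
E
```

```text
9.3667 [ 0.51554731 -0.35382862  0.19500933]
324.2802528794445 241.79855942517855
244 171
```

View pics/w7c.png

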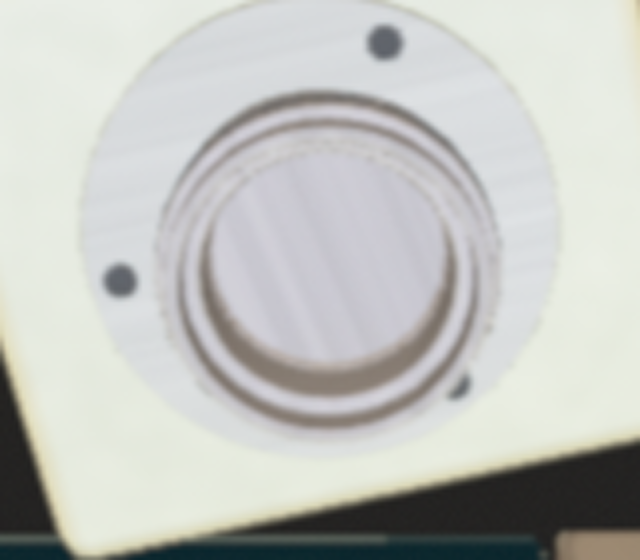

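The pan sits level in the ring, its rim centred at about (326.3,238.4). Now the blue sieve.

Call:
{"name": "step_arm", "arguments": {
  "moves": [
    [[0,40,0],[0,0,0],85],
    [[0,80,0],[0,0,0],85],
    [[0,120,0],[0,0,0],85],
    [[0,160,0],[0,0,0],85],
    [[10,200,0],[0,0,0],85],
    [[20,238,0],[0,0,0],85],
    [[30,276,0],[0,0,0],85],
    [[40,314,0],[0,0,0],85]
  ]
}}

```text
clock: 10.03
tcp_pos: [0.4748, -0.0388, 0.196]
orientation: [-0.001, 0.0, 1.0, 0.0]
wrist_force: [0.1, -0.2, 0.3]
finger_gap: 0.0854
grip_force: 0.0
```

Call:
{"name": "step_arm", "arguments": {
  "moves": [
    [[8,38,0],[0,0,0],85],
    [[8,42,40],[0,0,0],85],
    [[8,42,80],[0,0,0],85],
    [[8,42,120],[0,0,0],85],
    [[8,42,145],[0,0,0],85],
    [[8,42,145],[0,0,0],85],
    [[8,42,145],[0,0,0],85],
    [[8,42,145],[0,0,0],85]
  ]
}}

```text
clock: 10.7
tcp_pos: [0.4689, 0.0011, 0.0531]
orientation: [0.0, -0.0, 1.0, -0.0]
wrist_force: [0.8, 0.1, 0.7]
finger_gap: 0.0849
grip_force: 0.0
```

```bash
cat > g.py <<'E'
import sys
from h import *
# hover check: g.py x y  -> rim centre (sieve) in tool coordinates
x,y=map(float,sys.argv[1:3]); z=float(sys.argv[3]) if len(sys.argv)>3 else .03
for i in range(4): imaging.read_camera("top")
P=imaging.camera_params("wrist");im=imaging.read_camera("wrist")
s,r=tool();t=s["tcp_pos"]
u,v=proj(P,(x,y,z));print(s["clock"],t.round(4),"guess px",u.round(),v.round())
cv2.imwrite(f"pics/g{s['clock']:.0f}.png",im[:,:,::-1])
for g in (GREY,ANY):
    try:
        c,d,px=meas("wrist",im,P,u,v,z,g,95);print(px,c,d,"shift x,y:",((c-t)[:2]*[-1000,1000]).round(1))
    except Exception as e: print(e)
E
python3 - <<'E'
import sys;sys.path.insert(0,'.')
from h import *
P=imaging.camera_params("wrist")
print("wrist-tcp",P["pose"][:3,3]-tool()[0]["tcp_pos"])
P=dict(P);T=P["pose"].copy();T[:3,3]=np.array([.51555,-.35383,.19501])+[-.07258,.00055,.14119];P["pose"]=T
print("pan on seat",ray("wrist",326.3,238.4,.089,P))
E
python3 g.py .467 .002
```

```text
wrist-tcp [-0.07259709  0.0006621   0.14117088]
pan on seat [ 0.51346638 -0.35419743  0.089     ]
10.95 [0.4696 0.001  0.0537] guess px 329.0 287.0
[320.7 286.6] [ 0.467  -0.0016  0.03  ] [0.0517 0.0538] shift x,y: [ 2.6 -2.6]
[321.  280.7] [ 0.4641 -0.0014  0.03  ] [0.0559 0.0572] shift x,y: [ 5.5 -2.4]
```

Call:
{"name": "step_arm", "arguments": {
  "moves": [
    [[2.5,-2.5,20],[0,0,0],85],
    [[2.5,-2.5,40],[0,0,0],85],
    [[2.5,-2.5,52],[0,0,0],85],
    [[2.5,-2.5,52],[0,0,0],85],
    [[2.5,-2.5,52],[0,0,0],40],
    [[2.5,-2.5,52],[0,0,0],40],
    [[2.5,-2.5,52],[0,0,0],40],
    [[2.5,-2.5,52],[0,0,0],40]
  ]
}}

```text
clock: 11.62
tcp_pos: [0.4669, -0.0014, 0.0018]
orientation: [0.001, -0.0, 1.0, -0.0]
wrist_force: [-1.3, -0.6, 6.8]
finger_gap: 0.0574
grip_force: 42.4
```

Call:
{"name": "step_arm", "arguments": {
  "moves": [
    [[0,0,0],[0,0,0],40],
    [[0,0,0],[0,0,0],40]
  ]
}}

```text
clock: 11.78
tcp_pos: [0.4669, -0.0014, 0.0017]
orientation: [0.001, -0.0, 1.0, -0.0]
wrist_force: [-1.4, -0.2, 6.3]
finger_gap: 0.0576
grip_force: 42.4
```

```bash
python3 st.py
```

```text
11.9833 [ 0.4669 -0.0014  0.0017] [-1.5  0.5  6.4] [-0.02  0.3  -0.03] 0.0574
```

Call:
{"name": "step_arm", "arguments": {
  "moves": [
    [[0,0,-10],[0,0,0],40],
    [[0,0,-45],[0,0,0],40],
    [[0,0,-85],[0,0,0],40],
    [[0,0,-125],[0,0,0],40],
    [[0,0,-165],[0,0,0],40],
    [[0,0,-200],[0,0,0],40],
    [[-12,-38,-200],[0,0,0],40],
    [[-24,-76,-200],[0,0,0],40]
  ]
}}

```text
clock: 12.65
tcp_pos: [0.4919, -0.077, 0.2046]
orientation: [0.004, -0.003, 1.0, -0.001]
wrist_force: [1.0, 0.3, -1.7]
finger_gap: 0.0573
grip_force: 43.4
```

Call:
{"name": "step_arm", "arguments": {
  "moves": [
    [[-12,-38,0],[0,0,0],40],
    [[-23,-76,0],[0,0,0],40],
    [[-23,-116,0],[0,0,0],40],
    [[-23,-156,0],[0,0,0],40],
    [[-23,-180,0],[0,0,0],40],
    [[-23,-180,0],[0,0,0],40],
    [[-23,-180,0],[0,0,0],40]
  ]
}}

```text
clock: 13.23
tcp_pos: [0.5126, -0.2586, 0.2004]
orientation: [0.0, 0.001, 1.0, 0.0]
wrist_force: [0.3, 0.6, -0.6]
finger_gap: 0.0576
grip_force: 43.4
```

```bash
cat > held.py <<'E'
from h import *
import sys
top=float(sys.argv[1])  # rim height of the stack
for i in range(7): imaging.read_camera("top")
P=imaging.camera_params("wrist");im=imaging.read_camera("wrist")
s,r=tool();t=s["tcp_pos"];print(s["clock"],t.round(4),s["finger_gap"])
cv2.imwrite(f"pics/h{s['clock']:.0f}.png",im[:,:,::-1])
for h in (.026,.0285):
    c,d,px=meas("wrist",im,P,*proj(P,t+[-.003,0,h]),t[2]+h,((0,0,130),(179,60,255)),92);print("held",px,(c-t).round(4),d)
u,v=proj(P,(.5135,-.3542,top));print(u,v)
for g in (((0,0,0),(179,255,75)),): 
    pass
c,d,px=meas("wrist",im,P,u,v,top,((0,0,165),(179,255,255)),60);print("stack",px,c,d)
E
python3 held.py .089
```

```text
13.6333 [ 0.513  -0.2562  0.2004] 0.05790741921129869
held [327.1 356.9] [0.0013 0.0006 0.026 ] [0.0525 0.055 ]
held [326.7 357.1] [-0.0002  0.0005  0.0285] [0.0514 0.0541]
179.26060954279103 239.71664767913478
stack [179.1 239. ] [ 0.513  -0.3543  0.089 ] [0.0795 0.0798]
```

Call:
{"name": "step_arm", "arguments": {
  "moves": [
    [[0,-40,0],[0,0,0],40],
    [[0,-80,0],[0,0,0],40],
    [[0,-98,0],[0,0,0],40],
    [[0,-98,35],[0,0,0],40],
    [[0,-98,70],[0,0,0],40],
    [[0,-98,97],[0,0,0],40],
    [[0,-98,97],[0,0,0],40],
    [[0,-98,97],[0,0,0],40]
  ]
}}

```text
clock: 14.3
tcp_pos: [0.5119, -0.3538, 0.1019]
orientation: [-0.001, -0.0, 1.0, 0.001]
wrist_force: [0.5, 1.5, -0.3]
finger_gap: 0.0579
grip_force: 43.5
```

```bash
cat >> st.py <<'E'
import sys
if len(sys.argv)>3: print(delta(list(map(float,sys.argv[1:4]))))
E
sed -i 's/range(4)/range(7)/' st.py; python3 st.py .5133 -.3545 .0835
```

```text
14.65 [ 0.5138 -0.3558  0.105 ] [ 0.7 -0.4 -2. ] [ 0.01 -0.03 -0.01] 0.0572
[ 0.5  1.4 21.5]
```

Call:
{"name": "step_arm", "arguments": {
  "moves": [
    [[0,0,4],[0,0,0],40],
    [[0,0,8],[0,0,0],40],
    [[0,0,11],[0,0,0],40],
    [[0,0,11],[0,0,0],40],
    [[0,0,11],[0,0,0],40],
    [[0,0,11],[0,0,0],40]
  ]
}}

```text
clock: 15.15
tcp_pos: [0.5128, -0.3551, 0.0919]
orientation: [-0.0, -0.0, 1.0, 0.0]
wrist_force: [0.8, 0.2, -1.6]
finger_gap: 0.0573
grip_force: 43.5
```

```bash
python3 st.py .5133 -.3545 .0835
```

```text
15.5 [ 0.5129 -0.3552  0.0922] [ 0.4 -0.1 -0.8] [-0.02  0.04  0.04] 0.0572
[-0.4  0.7  8.7]
```

Call:
{"name": "step_arm", "arguments": {
  "moves": [
    [[-0.5,0.7,3],[0,0,0],40],
    [[-0.5,0.7,6],[0,0,0],40],
    [[-0.5,0.7,8],[0,0,0],40],
    [[-0.5,0.7,9],[0,0,0],40],
    [[-0.5,0.7,10],[0,0,0],40],
    [[-0.5,0.7,10],[0,0,0],40],
    [[-0.5,0.7,10],[0,0,0],40]
  ]
}}

```text
clock: 16.08
tcp_pos: [0.5133, -0.3543, 0.0837]
orientation: [0.0, -0.0, 1.0, -0.0]
wrist_force: [-3.3, 2.7, 10.5]
finger_gap: 0.0573
grip_force: 44.5
```

```bash
python3 st.py .5133 -.3545 .0835
```

```text
16.4333 [ 0.5133 -0.3543  0.0838] [-2.8  2.7 10.4] [0.62 0.59 0.  ] 0.0575
[ 0.  -0.2  0.3]
```

Contact of 10 N at z 0.0837 is the expected home height, so blue is in. Release and go to yellow.

Call:
{"name": "step_arm", "arguments": {
  "moves": [
    [[0,0,0],[0,0,0],70],
    [[0,0,0],[0,0,0],85],
    [[0,0,0],[0,0,0],85],
    [[0,0,-15],[0,0,0],85],
    [[0,0,-50],[0,0,0],85],
    [[0,0,-90],[0,0,0],85],
    [[0,0,-125],[0,0,0],85],
    [[0,30,-130],[0,0,0],85]
  ]
}}

```text
clock: 17.1
tcp_pos: [0.5162, -0.3307, 0.2189]
orientation: [0.005, 0.002, 1.0, -0.005]
wrist_force: [0.8, -0.7, 1.6]
finger_gap: 0.0847
grip_force: 0.0
```

Call:
{"name": "step_arm", "arguments": {
  "moves": [
    [[0,40,0],[0,0,0],85],
    [[0,80,0],[0,0,0],85],
    [[0,120,0],[0,0,0],85],
    [[0,160,0],[0,0,0],85],
    [[0,200,0],[0,0,0],85],
    [[0,240,0],[0,0,0],85],
    [[0,280,0],[0,0,0],85],
    [[0,320,0],[0,0,0],85]
  ]
}}

```text
clock: 17.77
tcp_pos: [0.5129, -0.0027, 0.2121]
orientation: [0.0, 0.0, 1.0, 0.0]
wrist_force: [0.1, -0.3, 0.6]
finger_gap: 0.085
grip_force: 0.0
```

Call:
{"name": "step_arm", "arguments": {
  "moves": [
    [[0,40,0],[0,0,0],85],
    [[0,80,0],[0,0,0],85],
    [[0,120,0],[0,0,0],85],
    [[0,160,0],[0,0,0],85],
    [[0,200,0],[0,0,0],85],
    [[0,240,0],[0,0,0],85],
    [[0,280,0],[0,0,0],85],
    [[0,316,0],[0,0,0],85]
  ]
}}

```text
clock: 18.43
tcp_pos: [0.5128, 0.314, 0.2119]
orientation: [0.0, -0.001, 1.0, 0.0]
wrist_force: [0.2, -0.5, -0.5]
finger_gap: 0.085
grip_force: 0.0
```

Call:
{"name": "step_arm", "arguments": {
  "moves": [
    [[0,0,40],[0,0,0],85],
    [[0,0,80],[0,0,0],85],
    [[0,0,120],[0,0,0],85],
    [[0,0,150],[0,0,0],85],
    [[0,0,157],[0,0,0],85],
    [[0,0,157],[0,0,0],85],
    [[0,0,157],[0,0,0],85]
  ]
}}

```text
clock: 19.02
tcp_pos: [0.5138, 0.3117, 0.0561]
orientation: [0.0, -0.0, 1.0, 0.0]
wrist_force: [-0.6, -0.1, 1.1]
finger_gap: 0.0851
grip_force: 0.0
```

```bash
python3 g.py .512 .312
```

```text
19.2667 [0.5148 0.3121 0.0575] guess px 326.0 283.0
[327.3 282.6] [0.5119 0.3127 0.03  ] [0.0513 0.0536] shift x,y: [2.9 0.6]
[327.5 275.8] [0.5085 0.3128 0.03  ] [0.0563 0.0576] shift x,y: [6.3 0.7]
```

Call:
{"name": "step_arm", "arguments": {
  "moves": [
    [[2.7,0.5,20],[0,0,0],85],
    [[2.7,0.5,40],[0,0,0],85],
    [[2.7,0.5,55],[0,0,0],85],
    [[2.7,0.5,55.5],[0,0,0],85],
    [[2.7,0.5,55.5],[0,0,0],40],
    [[2.7,0.5,55.5],[0,0,0],40],
    [[2.7,0.5,55.5],[0,0,0],40],
    [[2.7,0.5,55.5],[0,0,0],40]
  ]
}}

```text
clock: 19.93
tcp_pos: [0.512, 0.3127, 0.0017]
orientation: [0.002, -0.0, 1.0, 0.001]
wrist_force: [-0.2, -0.6, 4.7]
finger_gap: 0.0576
grip_force: 43.1
```

Call:
{"name": "step_arm", "arguments": {
  "moves": [
    [[0,0,0],[0,0,0],40],
    [[0,0,0],[0,0,0],40]
  ]
}}

```text
clock: 20.1
tcp_pos: [0.512, 0.3127, 0.0017]
orientation: [0.002, -0.0, 1.0, 0.001]
wrist_force: [-1.1, 0.0, 6.2]
finger_gap: 0.0576
grip_force: 43.2
```

Call:
{"name": "step_arm", "arguments": {
  "moves": [
    [[0,0,-10],[0,0,0],40],
    [[0,0,-45],[0,0,0],40],
    [[0,0,-85],[0,0,0],40],
    [[0,0,-125],[0,0,0],40],
    [[0,0,-165],[0,0,0],40],
    [[0,0,-205],[0,0,0],40],
    [[0,-30,-220],[0,0,0],40],
    [[0,-67,-220],[0,0,0],40]
  ]
}}

```text
clock: 20.77
tcp_pos: [0.513, 0.2471, 0.226]
orientation: [0.005, -0.002, 1.0, 0.002]
wrist_force: [1.5, -1.3, -0.7]
finger_gap: 0.0574
grip_force: 43.3
```

Call:
{"name": "step_arm", "arguments": {
  "moves": [
    [[0,-40,0],[0,0,0],40],
    [[0,-80,0],[0,0,0],40],
    [[0,-120,0],[0,0,0],40],
    [[0,-160,0],[0,0,0],40],
    [[0,-200,0],[0,0,0],40],
    [[0,-240,0],[0,0,0],40],
    [[0,-280,0],[0,0,0],40],
    [[0,-320,0],[0,0,0],40]
  ]
}}

```text
clock: 21.43
tcp_pos: [0.51, -0.0768, 0.2206]
orientation: [0.0, -0.0, 1.0, -0.0]
wrist_force: [0.6, 0.2, -1.5]
finger_gap: 0.0576
grip_force: 43.3
```

Call:
{"name": "step_arm", "arguments": {
  "moves": [
    [[0,-40,0],[0,0,0],40],
    [[0,-80,0],[0,0,0],40],
    [[0,-120,0],[0,0,0],40],
    [[0,-160,0],[0,0,0],40],
    [[0,-200,0],[0,0,0],40],
    [[0,-240,0],[0,0,0],40],
    [[-1,-270,0],[0,0,0],40],
    [[-1,-280,0],[0,0,0],40]
  ]
}}

```text
clock: 22.1
tcp_pos: [0.511, -0.3597, 0.2197]
orientation: [0.0, 0.002, 1.0, -0.001]
wrist_force: [0.3, -1.0, -1.3]
finger_gap: 0.0577
grip_force: 43.3
```

Call:
{"name": "step_arm", "arguments": {
  "moves": [
    [[0,0,20],[0,0,0],40],
    [[0,0,50],[0,0,0],40],
    [[0,0,80],[0,0,0],40],
    [[0,0,90],[0,0,0],40],
    [[0,0,90],[0,0,0],40],
    [[0,0,90],[0,0,0],40],
    [[0,0,90],[0,0,0],40]
  ]
}}

```text
clock: 22.68
tcp_pos: [0.5127, -0.3555, 0.1319]
orientation: [0.001, -0.0, 1.0, -0.001]
wrist_force: [-0.3, 0.4, -0.1]
finger_gap: 0.0576
grip_force: 43.3
```

```bash
python3 held.py .112 | head -3; python3 st.py .5133 -.3545 .1068
```

```text
23.0833 [ 0.5118 -0.3551  0.1302] 0.05715818730712519
held [328.  353.7] [0.0003 0.0007 0.026 ] [0.05   0.0545]
held [328.  353.7] [-0.0013  0.0007  0.0285] [0.0489 0.0533]
23.4333 [ 0.5116 -0.3549  0.1295] [-0.3 -0.9 -1.3] [ 0.03 -0.   -0.  ] 0.0578
[-1.7  0.4 22.7]
```

Call:
{"name": "step_arm", "arguments": {
  "moves": [
    [[-2,0.3,6],[0,0,0],40],
    [[-2,0.3,11],[0,0,0],40],
    [[-2,0.3,14],[0,0,0],40],
    [[-2,0.3,16],[0,0,0],40],
    [[-2,0.3,18],[0,0,0],40],
    [[-2,0.3,19],[0,0,0],40],
    [[-2,0.3,20],[0,0,0],40],
    [[-2,0.3,20],[0,0,0],40]
  ]
}}

```text
clock: 24.1
tcp_pos: [0.5136, -0.3547, 0.1095]
orientation: [-0.0, -0.0, 1.0, 0.0]
wrist_force: [0.2, 0.4, -0.8]
finger_gap: 0.0573
grip_force: 43.3
```

Call:
{"name": "step_arm", "arguments": {
  "moves": [
    [[0,0,1],[0,0,0],40],
    [[0,0,2],[0,0,0],40],
    [[0,0,3],[0,0,0],40],
    [[0,0,3],[0,0,0],40],
    [[0,0,3],[0,0,0],40]
  ]
}}

```text
clock: 24.52
tcp_pos: [0.5137, -0.3548, 0.1067]
orientation: [0.0, -0.0, 1.0, -0.0]
wrist_force: [-0.0, -0.3, 0.4]
finger_gap: 0.057
grip_force: 43.5
```

```bash
python3 st.py .5133 -.3545 .1068
```

```text
24.8667 [ 0.5137 -0.3547  0.1067] [ 0.8 -0.4 -0.5] [ 0.   -0.02 -0.03] 0.057
[ 0.4  0.2 -0.1]
```

Not yet pressing, so 1.5 mm more.

Call:
{"name": "step_arm", "arguments": {
  "moves": [
    [[0,0,0.7],[0,0,0],40],
    [[0,0,1.5],[0,0,0],40],
    [[0,0,1.5],[0,0,0],40],
    [[0,0,1.5],[0,0,0],40],
    [[0,0,1.5],[0,0,0],40]
  ]
}}

```text
clock: 25.28
tcp_pos: [0.5138, -0.3548, 0.1067]
orientation: [0.001, -0.0, 1.0, -0.0]
wrist_force: [-1.2, 2.4, 7.7]
finger_gap: 0.0576
grip_force: 44.2
```

Home at z 0.1067. Release and go to red.

Call:
{"name": "step_arm", "arguments": {
  "moves": [
    [[0,0,0],[0,0,0],70],
    [[0,0,0],[0,0,0],85],
    [[0,0,0],[0,0,0],85],
    [[0,0,-15],[0,0,0],85],
    [[0,0,-50],[0,0,0],85],
    [[0,0,-90],[0,0,0],85],
    [[0,0,-110],[0,0,0],85],
    [[0,35,-110],[0,0,0],85]
  ]
}}

```text
clock: 25.95
tcp_pos: [0.5163, -0.3263, 0.2205]
orientation: [0.004, 0.002, 1.0, -0.005]
wrist_force: [0.5, -0.1, -0.6]
finger_gap: 0.0849
grip_force: 0.0
```

Call:
{"name": "step_arm", "arguments": {
  "moves": [
    [[0,40,0],[0,0,0],85],
    [[0,80,0],[0,0,0],85],
    [[0,120,0],[0,0,0],85],
    [[0,160,0],[0,0,0],85],
    [[0,200,0],[0,0,0],85],
    [[0,240,0],[0,0,0],85],
    [[0,280,0],[0,0,0],85],
    [[0,320,0],[0,0,0],85]
  ]
}}

```text
clock: 26.62
tcp_pos: [0.5132, 0.0022, 0.2151]
orientation: [0.0, 0.0, 1.0, 0.0]
wrist_force: [1.2, 1.6, -1.1]
finger_gap: 0.0848
grip_force: 0.0
```

Call:
{"name": "step_arm", "arguments": {
  "moves": [
    [[0,40,0],[0,0,0],85],
    [[-5,80,0],[0,0,0],85],
    [[-10,120,0],[0,0,0],85],
    [[-17,155,0],[0,0,0],85],
    [[-17,171,0],[0,0,0],85],
    [[-17,171,40],[0,0,0],85],
    [[-17,171,80],[0,0,0],85],
    [[-17,171,80],[0,0,0],85]
  ]
}}

```text
clock: 27.28
tcp_pos: [0.5248, 0.171, 0.1275]
orientation: [-0.007, -0.001, 1.0, -0.001]
wrist_force: [-1.8, -0.8, -0.9]
finger_gap: 0.0852
grip_force: 0.0
```

Call:
{"name": "step_arm", "arguments": {
  "moves": [
    [[0,0,30],[0,0,0],85],
    [[0,0,60],[0,0,0],85],
    [[0,0,80],[0,0,0],85],
    [[0,0,80],[0,0,0],85],
    [[0,0,80],[0,0,0],85],
    [[0,0,80],[0,0,0],85]
  ]
}}

```text
clock: 27.78
tcp_pos: [0.5321, 0.1714, 0.0573]
orientation: [0.001, 0.0, 1.0, 0.0]
wrist_force: [-0.1, -0.1, 0.6]
finger_gap: 0.085
grip_force: 0.0
```

```bash
python3 g.py .531 .171
```

```text
28.0333 [0.5316 0.1714 0.0567] guess px 325.0 288.0
[323.  288.5] [0.5313 0.17   0.03  ] [0.0512 0.0539] shift x,y: [ 0.3 -1.4]
[323.2 281.5] [0.5278 0.1701 0.03  ] [0.0564 0.0577] shift x,y: [ 3.8 -1.3]
```

Call:
{"name": "step_arm", "arguments": {
  "moves": [
    [[0.3,-1.4,20],[0,0,0],85],
    [[0.3,-1.4,40],[0,0,0],85],
    [[0.3,-1.4,54],[0,0,0],85],
    [[0.3,-1.4,55],[0,0,0],85],
    [[0.3,-1.4,55],[0,0,0],40],
    [[0.3,-1.4,55],[0,0,0],40],
    [[0.3,-1.4,55],[0,0,0],40],
    [[0.3,-1.4,55],[0,0,0],40]
  ]
}}

```text
clock: 28.7
tcp_pos: [0.5316, 0.1702, 0.0018]
orientation: [0.001, -0.0, 1.0, 0.0]
wrist_force: [-0.5, 0.8, 4.6]
finger_gap: 0.0574
grip_force: 42.8
```

Call:
{"name": "step_arm", "arguments": {
  "moves": [
    [[0,0,0],[0,0,0],40],
    [[0,0,0],[0,0,0],40]
  ]
}}

```text
clock: 28.87
tcp_pos: [0.5316, 0.1702, 0.0018]
orientation: [0.001, -0.0, 1.0, 0.0]
wrist_force: [-0.8, -0.3, 6.4]
finger_gap: 0.0576
grip_force: 43.0
```

Call:
{"name": "step_arm", "arguments": {
  "moves": [
    [[0,0,-10],[0,0,0],40],
    [[0,0,-45],[0,0,0],40],
    [[0,0,-85],[0,0,0],40],
    [[0,0,-125],[0,0,0],40],
    [[0,0,-165],[0,0,0],40],
    [[0,0,-205],[0,0,0],40],
    [[0,0,-235],[0,0,0],40],
    [[10,-35,-235],[0,0,0],40]
  ]
}}

```text
clock: 29.53
tcp_pos: [0.5252, 0.1387, 0.2437]
orientation: [0.008, -0.003, 1.0, 0.002]
wrist_force: [2.8, -0.5, -0.2]
finger_gap: 0.0578
grip_force: 43.2
```

Call:
{"name": "step_arm", "arguments": {
  "moves": [
    [[7,-38,0],[0,0,0],40],
    [[7,-78,0],[0,0,0],40],
    [[7,-118,0],[0,0,0],40],
    [[7,-158,0],[0,0,0],40],
    [[7,-198,0],[0,0,0],40],
    [[7,-238,0],[0,0,0],40],
    [[7,-278,0],[0,0,0],40],
    [[7,-318,0],[0,0,0],40]
  ]
}}

```text
clock: 30.2
tcp_pos: [0.5127, -0.1849, 0.2361]
orientation: [0.0, -0.0, 1.0, -0.0]
wrist_force: [1.7, 0.2, -1.9]
finger_gap: 0.0575
grip_force: 43.2
```

Call:
{"name": "step_arm", "arguments": {
  "moves": [
    [[0,-40,0],[0,0,0],40],
    [[0,-80,0],[0,0,0],40],
    [[0,-120,0],[0,0,0],40],
    [[0,-155,0],[0,0,0],40],
    [[0,-172,0],[0,0,0],40],
    [[0,-172,20],[0,0,0],40],
    [[0,-172,50],[0,0,0],40],
    [[0,-172,80],[0,0,0],40]
  ]
}}

```text
clock: 30.87
tcp_pos: [0.5137, -0.3564, 0.1558]
orientation: [0.001, 0.001, 1.0, -0.001]
wrist_force: [0.4, -0.2, -1.3]
finger_gap: 0.0573
grip_force: 43.2
```

Call:
{"name": "step_arm", "arguments": {
  "moves": [
    [[0,0,0],[0,0,0],40],
    [[0,0,0],[0,0,0],40],
    [[0,0,0],[0,0,0],40],
    [[0,0,0],[0,0,0],40]
  ]
}}

```text
clock: 31.2
tcp_pos: [0.5145, -0.3559, 0.1579]
orientation: [0.002, -0.0, 1.0, -0.001]
wrist_force: [-0.2, -0.0, -0.4]
finger_gap: 0.0573
grip_force: 43.2
```

```bash
python3 held.py .135 | head -3; python3 st.py .5135 -.3547 .1298
```

```text
31.6 [ 0.5135 -0.3551  0.1555] 0.05750521878335222
held [328.1 353.4] [0.0001 0.0007 0.026 ] [0.05   0.0543]
held [328.1 353.4] [-0.0015  0.0007  0.0285] [0.0489 0.0531]
31.95 [ 0.5133 -0.3551  0.155 ] [-0.  -0.  -0.7] [ 0.   -0.04  0.05] 0.0574
[-0.2  0.4 25.2]
```

Same hold as yellow, so I'll repeat its insertion.

Call:
{"name": "step_arm", "arguments": {
  "moves": [
    [[-0.4,0.4,6],[0,0,0],40],
    [[-0.4,0.4,12],[0,0,0],40],
    [[-0.4,0.4,16],[0,0,0],40],
    [[-0.4,0.4,18],[0,0,0],40],
    [[-0.4,0.4,20],[0,0,0],40],
    [[-0.4,0.4,21],[0,0,0],40],
    [[-0.4,0.4,22],[0,0,0],40],
    [[-0.4,0.4,22],[0,0,0],40]
  ]
}}

```text
clock: 32.62
tcp_pos: [0.5138, -0.3547, 0.133]
orientation: [0.0, -0.0, 1.0, 0.0]
wrist_force: [-0.3, -0.2, -0.8]
finger_gap: 0.0575
grip_force: 43.2
```

Call:
{"name": "step_arm", "arguments": {
  "moves": [
    [[0,0,1],[0,0,0],40],
    [[0,0,2],[0,0,0],40],
    [[0,0,3],[0,0,0],40],
    [[0,0,4],[0,0,0],40],
    [[0,0,4],[0,0,0],40],
    [[0,0,4],[0,0,0],40]
  ]
}}

```text
clock: 33.12
tcp_pos: [0.5139, -0.3548, 0.1298]
orientation: [0.0, -0.0, 1.0, -0.0]
wrist_force: [-0.1, 0.2, 4.2]
finger_gap: 0.0573
grip_force: 43.6
```

Red is home at 0.1298. Release and go to the lid.

Call:
{"name": "step_arm", "arguments": {
  "moves": [
    [[0,0,0],[0,0,0],70],
    [[0,0,0],[0,0,0],85],
    [[0,0,0],[0,0,0],85],
    [[0,0,-15],[0,0,0],85],
    [[0,0,-50],[0,0,0],85],
    [[0,0,-90],[0,0,0],85],
    [[0,0,-100],[0,0,0],85],
    [[0,35,-100],[0,0,0],85]
  ]
}}

```text
clock: 33.78
tcp_pos: [0.5159, -0.3259, 0.233]
orientation: [0.004, 0.002, 1.0, -0.004]
wrist_force: [1.5, 0.0, -0.3]
finger_gap: 0.0851
grip_force: 0.0
```

Call:
{"name": "step_arm", "arguments": {
  "moves": [
    [[0,40,0],[0,0,0],85],
    [[0,80,0],[0,0,0],85],
    [[0,120,0],[0,0,0],85],
    [[0,160,0],[0,0,0],85],
    [[0,200,0],[0,0,0],85],
    [[0,240,0],[0,0,0],85],
    [[0,280,0],[0,0,0],85],
    [[0,320,0],[0,0,0],85]
  ]
}}

```text
clock: 34.45
tcp_pos: [0.5135, 0.0021, 0.2293]
orientation: [0.0, 0.0, 1.0, 0.0]
wrist_force: [1.8, 0.2, 0.6]
finger_gap: 0.0851
grip_force: 0.0
```

Call:
{"name": "step_arm", "arguments": {
  "moves": [
    [[8,39,0],[0,0,0],85],
    [[16,78,0],[0,0,0],85],
    [[24,117,0],[0,0,0],85],
    [[32,156,0],[0,0,0],60],
    [[40,195,0],[0,0,0],45],
    [[48,234,0],[0,0,0],45],
    [[56,273,0],[0,0,0],45],
    [[64,312,0],[0,0,0],45]
  ]
}}

```text
clock: 35.12
tcp_pos: [0.449, 0.3142, 0.2293]
orientation: [0.0, -0.0, 1.0, 0.0]
wrist_force: [0.5, -0.2, 1.3]
finger_gap: 0.045
grip_force: 0.0
```

Call:
{"name": "step_arm", "arguments": {
  "moves": [
    [[0,38,10],[0,0,0],45],
    [[0,53,40],[0,0,0],45],
    [[0,53,80],[0,0,0],45],
    [[0,53,120],[0,0,0],45],
    [[0,53,150],[0,0,0],45],
    [[0,53,150],[0,0,0],45],
    [[0,53,150],[0,0,0],45],
    [[0,53,150],[0,0,0],45]
  ]
}}

```text
clock: 35.78
tcp_pos: [0.4508, 0.3659, 0.081]
orientation: [0.001, -0.0, 1.0, 0.001]
wrist_force: [0.0, 0.7, 0.0]
finger_gap: 0.0447
grip_force: 0.0
```

```bash
python3 g.py .4495 .3655 .012
```

```text
36.0333 [0.451  0.366  0.0813] guess px 325.0 256.0
[326.8 254.7] [0.4485 0.3665 0.012 ] [0.0539 0.0565] shift x,y: [2.5 0.5]
[326.8 254.7] [0.4485 0.3664 0.012 ] [0.0544 0.0571] shift x,y: [2.5 0.4]
```

Call:
{"name": "step_arm", "arguments": {
  "moves": [
    [[2.3,0.5,25],[0,0,0],45],
    [[2.3,0.5,50],[0,0,0],45],
    [[2.3,0.5,64],[0,0,0],45],
    [[2.3,0.5,66],[0,0,0],45],
    [[2.3,0.5,66],[0,0,0],45],
    [[2.3,0.5,66],[0,0,0],5],
    [[2.3,0.5,66],[0,0,0],5],
    [[2.3,0.5,66],[0,0,0],5]
  ]
}}

```text
clock: 36.7
tcp_pos: [0.4486, 0.3666, 0.015]
orientation: [0.001, -0.0, 1.0, 0.001]
wrist_force: [-0.0, 0.2, 4.0]
finger_gap: 0.017
grip_force: 38.9
```

Call:
{"name": "step_arm", "arguments": {
  "moves": [
    [[0,0,0],[0,0,0],5],
    [[0,0,0],[0,0,0],5],
    [[0,0,0],[0,0,0],5]
  ]
}}

```text
clock: 36.95
tcp_pos: [0.4486, 0.3666, 0.015]
orientation: [0.002, -0.0, 1.0, 0.001]
wrist_force: [-0.5, 0.6, 5.6]
finger_gap: 0.0173
grip_force: 39.1
```

Call:
{"name": "step_arm", "arguments": {
  "moves": [
    [[0,0,-10],[0,0,0],5],
    [[0,0,-45],[0,0,0],5],
    [[0,0,-85],[0,0,0],5],
    [[0,0,-125],[0,0,0],5],
    [[0,0,-165],[0,0,0],5],
    [[0,0,-205],[0,0,0],5],
    [[0,0,-240],[0,0,0],5],
    [[-5,-35,-240],[0,0,0],5]
  ]
}}

```text
clock: 37.62
tcp_pos: [0.4552, 0.3362, 0.2626]
orientation: [0.007, -0.003, 1.0, 0.005]
wrist_force: [2.1, 0.2, -0.1]
finger_gap: 0.0172
grip_force: 39.3
```

Call:
{"name": "step_arm", "arguments": {
  "moves": [
    [[-8,-39,0],[0,0,0],5],
    [[-16,-78,0],[0,0,0],5],
    [[-24,-117,0],[0,0,0],5],
    [[-32,-156,0],[0,0,0],5],
    [[-40,-195,0],[0,0,0],5],
    [[-48,-234,0],[0,0,0],5],
    [[-56,-273,0],[0,0,0],5],
    [[-60,-313,0],[0,0,0],5]
  ]
}}

```text
clock: 38.28
tcp_pos: [0.5125, 0.016, 0.254]
orientation: [0.001, -0.0, 1.0, 0.0]
wrist_force: [0.8, -0.1, -0.9]
finger_gap: 0.0169
grip_force: 39.3
```

Call:
{"name": "step_arm", "arguments": {
  "moves": [
    [[0,-40,0],[0,0,0],5],
    [[0,-80,0],[0,0,0],5],
    [[0,-120,0],[0,0,0],5],
    [[0,-160,0],[0,0,0],5],
    [[0,-200,0],[0,0,0],5],
    [[0,-240,0],[0,0,0],5],
    [[0,-280,0],[0,0,0],5],
    [[0,-320,0],[0,0,0],5]
  ]
}}

```text
clock: 38.95
tcp_pos: [0.5117, -0.304, 0.254]
orientation: [0.0, 0.0, 1.0, -0.0]
wrist_force: [0.5, 0.5, -0.3]
finger_gap: 0.0168
grip_force: 39.3
```

Call:
{"name": "step_arm", "arguments": {
  "moves": [
    [[0,-35,0],[0,0,0],5],
    [[0,-53,10],[0,0,0],5],
    [[0,-53,30],[0,0,0],5],
    [[0,-53,55],[0,0,0],5],
    [[0,-53,65],[0,0,0],5],
    [[0,-53,65],[0,0,0],5],
    [[0,-53,65],[0,0,0],5],
    [[0,-53,65],[0,0,0],5]
  ]
}}

```text
clock: 39.62
tcp_pos: [0.5131, -0.3549, 0.1897]
orientation: [0.001, -0.001, 1.0, -0.001]
wrist_force: [1.0, 0.7, 0.1]
finger_gap: 0.0169
grip_force: 39.3
```

```bash
python3 st.py .5135 -.3547 .166; python3 - <<'E'
from h import *
P=imaging.camera_params("wrist");im=imaging.read_camera("wrist");s,r=tool();t=s["tcp_pos"];print(t)
print(meas("wrist",im,P,*proj(P,t+[0,0,-.003]),t[2]-.003,GREY,110),proj(P,t+[0,0,-.003]))
cv2.imwrite("pics/lid.png",im[:,:,::-1])
E
```

```text
39.9667 [ 0.5127 -0.3552  0.1888] [ 0.4 -0.6 -0.9] [-0.01  0.04 -0.03] 0.0171
[-0.7  0.6 22.8]
[ 0.51262033 -0.35523902  0.18860945]
(array([ 0.4977, -0.3541,  0.1856]), array([0.059 , 0.0752]), array([329. , 278.7])) [326.15467411 313.27438623]
```

View pics/lid.png

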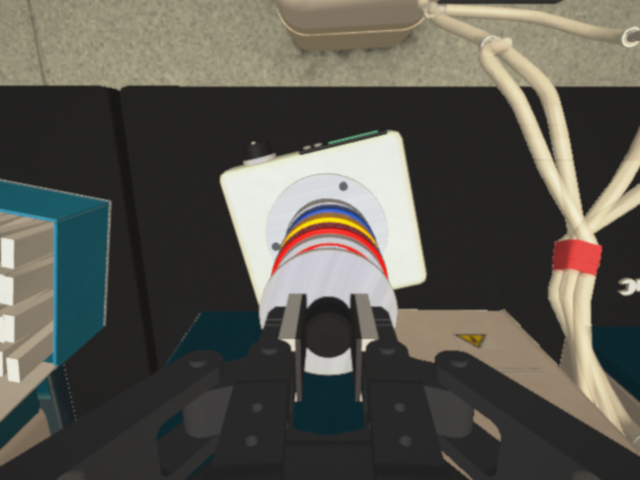

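The lid hangs level, its disc spanning columns 260–397 with its bottom edge at row 375. The stack below (blue, yellow, red) stands straight. Lower it.

Call:
{"name": "step_arm", "arguments": {
  "moves": [
    [[-0.8,0.5,6],[0,0,0],5],
    [[-0.8,0.5,11],[0,0,0],5],
    [[-0.8,0.5,14],[0,0,0],5],
    [[-0.8,0.5,16],[0,0,0],5],
    [[-0.8,0.5,18],[0,0,0],5],
    [[-0.8,0.5,19],[0,0,0],5],
    [[-0.8,0.5,20],[0,0,0],5],
    [[-0.8,0.5,20],[0,0,0],5]
  ]
}}

```text
clock: 40.68
tcp_pos: [0.5132, -0.3547, 0.168]
orientation: [-0.0, -0.0, 1.0, 0.0]
wrist_force: [0.6, 0.2, -1.4]
finger_gap: 0.0171
grip_force: 39.3
```

Call:
{"name": "step_arm", "arguments": {
  "moves": [
    [[0,0,1],[0,0,0],5],
    [[0,0,2],[0,0,0],5],
    [[0,0,3],[0,0,0],5],
    [[0,0,3.5],[0,0,0],5],
    [[0,0,3.5],[0,0,0],5],
    [[0,0,3.5],[0,0,0],5]
  ]
}}

```text
clock: 41.18
tcp_pos: [0.5135, -0.3549, 0.166]
orientation: [0.001, -0.0, 1.0, -0.001]
wrist_force: [-1.4, 1.0, 4.5]
finger_gap: 0.0166
grip_force: 39.8
```

The lid is home at z 0.166, as computed. Release, rise clear and check.

Call:
{"name": "step_arm", "arguments": {
  "moves": [
    [[0,0,0],[0,0,0],30],
    [[0,0,0],[0,0,0],45],
    [[0,0,0],[0,0,0],45],
    [[0,0,-10],[0,0,0],45],
    [[0,0,-30],[0,0,0],45],
    [[0,0,-60],[0,0,0],45],
    [[0,0,-90],[0,0,0],45],
    [[0,35,-90],[0,0,0],45]
  ]
}}

```text
clock: 41.85
tcp_pos: [0.5159, -0.3263, 0.2616]
orientation: [0.005, 0.002, 1.0, -0.005]
wrist_force: [1.3, -0.1, 0.7]
finger_gap: 0.0447
grip_force: 0.0
```

Call:
{"name": "step_arm", "arguments": {
  "moves": [
    [[0,40,0],[0,0,0],45],
    [[0,80,0],[0,0,0],45],
    [[0,120,0],[0,0,0],45],
    [[0,120,0],[0,0,0],45],
    [[0,120,0],[0,0,0],45],
    [[0,120,0],[0,0,0],45]
  ]
}}

```text
clock: 42.35
tcp_pos: [0.5136, -0.1998, 0.2554]
orientation: [0.001, -0.001, 1.0, -0.0]
wrist_force: [0.6, -0.5, -1.2]
finger_gap: 0.0453
grip_force: 0.0
```

```bash
python3 - <<'E'
from h import *
im=imaging.read_camera("scene")
a=cv2.resize(im[230:400,320:500],None,fx=3,fy=3,interpolation=cv2.INTER_CUBIC)
cv2.imwrite("pics/fin.png",a[:,:,::-1])
for i in range(4): imaging.read_camera("top")
s,r=tool();print(s["clock"],s["tcp_pos"],s["wrist_force"])
E
```

```text
42.6 [ 0.51317273 -0.20092411  0.25438825] [ 0.19392582  0.76848076 -0.79809515]
```

View pics/fin.png

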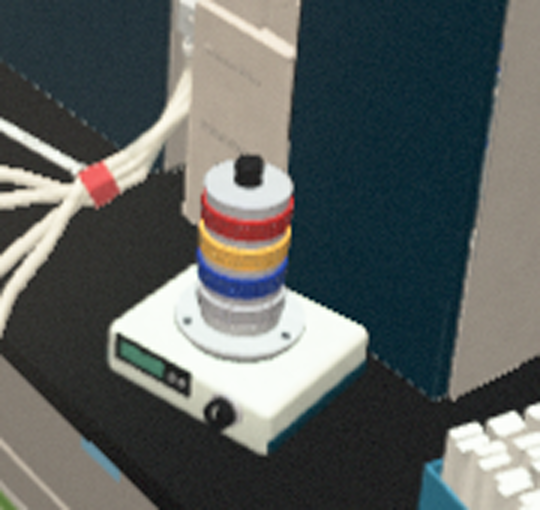

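Pan, blue, yellow, red and lid are stacked in order (lid at (248,185), pan at (241,310) in the crop). I'll check that the slight lean matches perspective before handing in.

```bash
python3 - <<'E'
from h import *
P=imaging.camera_params("scene");im=imaging.read_camera("scene")
for n,z in (("pan",.0735),("blue",.0965),("yel",.1195),("red",.1425)):print(n,proj(P,(.5135,-.3545,z)).round(1))
for n,lo,hi in (("blue",(105,120,60),(130,255,255)),("yel",(15,120,80),(32,255,255)),("red",(172,120,80),(179,255,255))):
    m=mask(im,lo,hi);m[:,:378]=0;m[:,425:]=0;m[:285]=0;m[345:]=0
    ys,xs=np.nonzero(m);print(n,xs.min(),xs.max(),(xs.min()+xs.max())/2,ys.mean().round(1))
E
```

```text
pan [397.5 326. ]
blue [398.2 316.7]
yel [399.  307.2]
red [399.7 297.6]
blue 385 415 400.0 323.5
yel 386 416 401.0 314.0
red 401 417 409.0 302.9
```

```bash
python3 -c "
from workcell import env
print(env.hand_in())"
```

```text
the job is handed in; nothing more can be done
None
```

The job is handed in: the pan, blue, yellow and red sieves and the lid are stacked on the shaker in that order. Each part was lowered until it pressed home at the expected height, and the arm is clear. The final picture shows the stack standing straight, but the hand-in gave no verdict, and I took no last look at the green sieve, beaker and jar, which the arm never approached to grasp.

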